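# Feel the shaker's posts for play and pull the loose ones

## Task

Two of the four orange-balled posts on the shaker have worn loose: rock them gently sideways to feel which ones have play, then pull the loose posts out and put them in the tan repair tub. Leave the firm posts standing, do not push any post so hard that its socket is strained, and leave the microplate, the tip box and the jar alone.

Things in the scene. Friction and masses are not known exactly. Their poses are not given: they have to be found in the camera images.
- shaker: Low orbital shaker, cream with a teal front and an aluminium platform (220 x 280 mm, its top 85 mm above the bench). Origin: centre of its underside on the bench; x runs from its front to its back, y along its length, z up. It does not move on the bench. The four posts stand at about x = +-55 mm, y = +-85 mm from its centre, in an order that changes.
- post_a_ball (a point): Centre of the 25 mm orange ball on one of four look-alike posts, z up. Below it a 12 mm shaft, then a flange (26 mm wide, 5 mm thick) whose underside, 60 mm below the ball's centre, rests on the socket's mouth; from the flange a 10 mm stem reaches 28 mm down into the socket. About 90 g. All stand upright at the start: whether one is firm or loose can only be felt, and the order changes.
- post_b_ball (a point): Centre of the orange ball of a second post of the same form and size. A firm post is one with its socket and cannot be pulled out: pushed sideways, it springs about 1 mm at the ball per 5 N, any direction; 2.8 mm (about 14 N) overstrains the socket.
- post_c_ball (a point): Centre of the orange ball of a third post of the same form and size. A loose post lets its ball rock roughly 8 mm either way in its socket, pivoting near the flange, under about 3 N at most, and lifts straight out.
- post_d_ball (a point): Centre of the orange ball of the fourth post of the same form and size. When the ball is held between two pads, a loose post rocks easily along the pads' faces, but may feel stiff (up to about 9 N) if moved towards a pad.
- socket_a_mouth (a point): Centre of the top face of the black socket collar (34 mm wide, 34 mm high, rubber-bushed at its foot on the platform) in which post a stands; its z axis points up along the collar. The collar tilts elastically, about 0.011 rad per 5 N at the ball. In use no socket may be tilted by more than 0.030 rad.
- socket_b_mouth (a point): Centre of the top face of the black socket collar (34 mm wide, 34 mm high, rubber-bushed at its foot on the platform) in which post b stands; its z axis points up along the collar. The collar tilts elastically, about 0.011 rad per 5 N at the ball. In use no socket may be tilted by more than 0.030 rad.
- socket_c_mouth (a point): Centre of the top face of the black socket collar (34 mm wide, 34 mm high, rubber-bushed at its foot on the platform) in which post c stands; its z axis points up along the collar. The collar tilts elastically, about 0.011 rad per 5 N at the ball. In use no socket may be tilted by more than 0.030 rad.
- socket_d_mouth (a point): Centre of the top face of the black socket collar (34 mm wide, 34 mm high, rubber-bushed at its foot on the platform) in which post d stands; its z axis points up along the collar. The collar tilts elastically, about 0.011 rad per 5 N at the ball. In use no socket may be tilted by more than 0.030 rad.
- tub: Tan open repair tub fixed to the bench, 140 (x) x 180 (y) x 75 mm high, walls and floor 5 mm. Origin: centre of its underside; z up.
- microplate: White microplate, 85 (x) x 127 (y) x 14 mm, lying loose on the middle of the shaker's platform between the posts; origin at the centre of its underside. To be left alone.
- tip_box: Box of blue pipette tips, 85 x 120 x 61 mm, loose on the bench; origin at the centre of its underside. To be left alone.
- reagent: Amber jar with white cap, 60 mm across, 120 mm high, loose on the bench; origin at the centre of its underside. To be left alone.
Things that resemble listed ones, but are neither listed nor needed, are in the scene too. Leave any purple or yellow look-alike of the part that bears post_b_ball alone.

How it is judged:
By the outcome, as a careful person would: the job done as asked, in the order asked, and still so for the second after the job is handed in, with the robot touching nothing.
It also fails if it takes over 72 s, if anything falls off the work surface, if the arm or the gripper's body presses on something with over 40 N, if the wrist force passes 120 N, or if a joint passes its speed limit or range.

## Robot

A 7-joint arm with a two-finger parallel gripper is mounted at the origin on the work surface. World frame = base frame: x ahead of the robot, y to its left, z up, the work surface at z = 0. Lengths are in m, angles in degrees, forces in N, time in s.
With the tool pointing down it reaches from about 0.4 to 0.925 m from the base axis. Payload 4.1 kg.
Tool frame: the origin (TCP) lies on the centre line of the jaws, within the pads' length; the fingertips stand 8 mm ahead of it and the grasp point (between the pads) lies 11 mm behind it; z points along the fingers, x is the direction in which the jaws open and shut, and the axes are right-handed (so a half turn about z gives the same grasp; the last joint's range is limited). The gripper opens to 85 mm and grips with 20 to 120 N. Pads are 22 mm wide; open, the fingers measure 114 mm over their backs; the gripper's body (76 mm by 85 mm) begins 54 mm behind the grasp point. The pads swing forward as they close: fully open they stand 13 mm farther back than shut.
Start: joints at [65.031, 22.827, 2.584, 88.041, -1.071, 69.15, -2.905], TCP at [0.215, -0.614, 0.202] pointing down, gripper open.
Joint ranges: [-161.44, 161.44], [-28.35, 127.94], [-78.24, 83.42], [0, 140.83], [-78.03, 258.03], [13.02, 114.36], [-168.23, 168.23]. Speed limits (degrees/s): [147.25, 147.25, 180, 180, 180, 180, 180].

## Interface

Orientations are given as [roll, pitch, yaw] about the fixed x, y, z axes, in that order (R = Rz(yaw) Ry(pitch) Rx(roll)).
In Python, from workcell import * gives the robot as it stands. The module is installed in compiled form; this text tells all that it offers.
- The arm moves only by the tool drive_tool, never from a script. Its argument "deltas" is a list of rows, each a list of 3 entries, a list of its own where there are three numbers: the opening, from 0 (shut) to 1 (fully open), then the shift along the world's x, y, z in mm, then the turn about the world's z in degrees. In form: [[hand, [tx, ty, tz], roll], ...]. A call has 1 to 12 rows; each row is the pose to reach, as a shift and turn from the pose commanded when the call began; what a row does not reach only later rows make up. A row lasts 1/8 s, in which the tool goes at most 62.5 mm and 10.7 degrees, less where a joint would pass 70% of its speed; a pose out of reach is approached as far as the arm can. A call with a gripper value outside its range is refused whole. The fingers move at their own pace and stop on an object; "force" is the grip in N (left out, the last holds). Time passes only in rows, so rows that repeat a pose let the fingers close. It gives the time, the measured TCP pose, the force and the opening at its end, in the units of the state.
- sense(): the state, without advancing time (a new reading comes with each control period).
- camera(name): name is "side" or "top"; returns the picture (400x640x3 uint8, red, green, blue); there is no depth.
- calibration(name): a dict with "camera_matrix" (3x3 intrinsics, pixels), "k1" (the pictures are not rectified: a ray, as slopes to the right and down, at radius r is drawn at 1 + k1 r^2 times it, then the intrinsics apply), "R" (3x3) and "t" (3): a world point X has camera coordinates R X + t. Camera axes: x right, y down, z forward; pixel columns grow to the right and rows downward; lengths in m; the calibration is good to about 2 mm. A picture is of the moment at which its call begins. calibration takes no time and is no camera call.
- close_job(): hands the job in, once; it reports no verdict.
The state is a dict: "t": time; "joints": joint angles; "joint_velocities": joint speeds; "joint_efforts": joint torques, N m; "eef_pos": TCP position; "tool_rot": TCP orientation; "contact_force": force on the tool from outside, world axes, zero at the start; "wrist_torque": the same for the moment, N m; "opening": finger opening in m.
Only numpy, scipy, OpenCV 4.12 (cv2) and the standard library are available. Lean on these libraries where they do the work, as an engineer would, in place of code of your own. Each camera call takes 0.05 s, during which the arm holds its last target. There are 200 camera calls.

## Working session

There is one attempt and no reset: what is moved stays moved. The work goes in short steps, Python scripts to look and compute and a tool call to move; the robot and the scene stay as the last step left them, time stands still between calls to the robot, and variables do not carry over. Pictures are saved under pics/ and viewed, about 8 in all and at most 12, crops included, and the job is handed in when it is done.

Besides the shell and the picture viewer there is one more tool, called after "Request:" as name([rows], argument=value, ...), one row to a line, values as JSON. drive_tool: Moves the arm, as the interface text tells. Its arguments: {"type":"object","properties":{"deltas":{"type":"array"},"force":{"type":"number"}},"required":["deltas"]}

```bash
mkdir -p pics; cat > h.py <<'E'
from workcell import *
import numpy as np, cv2
def snap(n,f):
    im=camera(n); cv2.imwrite(f'pics/{f}.png',im[:,:,::-1]); return im
def ray(n,u,v):
    c=calibration(n);K=np.array(c['camera_matrix']);R=np.array(c['R']);t=np.array(c['t'])
    d=np.linalg.solve(K,[u,v,1.])[:2]; s=d.copy()
    for _ in range(20): s=d/(1+c['k1']*(s@s))
    return -R.T@t, R.T@np.array([*s,1.])
def atz(n,u,v,z):
    o,d=ray(n,u,v); return o+d*(z-o[2])/d[2]
def proj(n,X):
    c=calibration(n);K=np.array(c['camera_matrix']);p=np.array(c['R'])@np.array(X)+np.array(c['t'])
    s=p[:2]/p[2]; s=s*(1+c['k1']*(s@s)); return (K@[*s,1])[:2]
E
python3 - <<'E'
from h import *
for n in ('side','top'):
    im=snap(n,n+'0'); o,_=ray(n,320,200); print(n,o.round(3))
    hsv=cv2.cvtColor(im,cv2.COLOR_RGB2HSV)
    m=cv2.inRange(hsv,(5,170,120),(18,255,255))
    k,l,s,c=cv2.connectedComponentsWithStats(m)
    for i in range(1,k):
        if s[i,4]>25: print(s[i],c[i].round(1), atz(n,*c[i],0.184).round(3))
print(sense())
E
```

```text
side [ 0.56  -0.56   0.723]
[305 108  11  11  83] [310.2 113.5] [0.638 0.165 0.184]
[255 112  11  11  85] [260.2 117.1] [0.528 0.169 0.184]
[315 164   9   9  57] [318.8 167.7] [ 0.633 -0.007  0.184]
[258 168   9   9  57] [262.1 172.4] [ 0.524 -0.004  0.184]
top [ 0.558 -0.021  0.931]
[226 185   9   9  67] [229.9 188.8] [0.639 0.167 0.184]
[309 185  11  10  73] [314.  189.5] [ 0.635 -0.002  0.184]
[224 239  10   9  71] [228.8 243.1] [0.531 0.17  0.184]
[308 239  11  11  96] [313.  244.2] [0.526 0.002 0.184]
{'t': 0.1, 'joints': array([65.0339439 , 22.86918867,  2.57987636, 88.10623036, -1.06901982,
       69.15011407, -2.9032913 ]), 'joint_velocities': array([-0.04848074, -0.12102607,  0.02440377, -0.18426249, -0.03914986,
       -0.10386079,  0.02744725]), 'joint_efforts': array([ 3.12535391e-03, -4.76262903e+01,  1.36970636e+00, -2.54949528e+01,
        1.18897227e-02,  5.00204347e-03, -6.27612575e-07]), 'eef_pos': array([ 0.21457613, -0.6129085 ,  0.20055586]), 'tool_rot': array([ 1.79990878e+02,  1.01045625e-01, -7.06968658e+01]), 'contact_force': array([ 0.35675664, -0.32586194, -0.4513577 ]), 'wrist_torque': array([-0.0135456 , -0.04012093,  0.01002279]), 'opening': 0.08560762075075526}
```

View pics/top0.png

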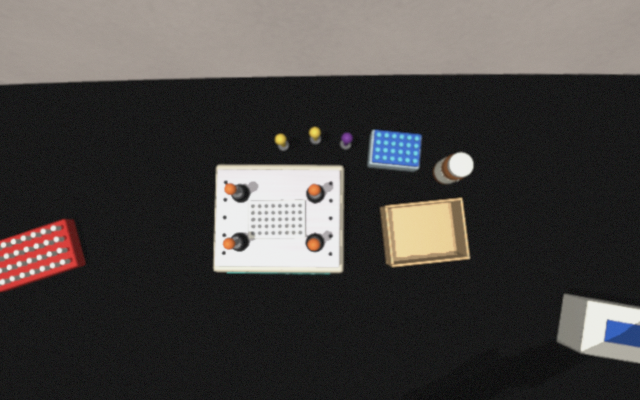

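View pics/side0.png

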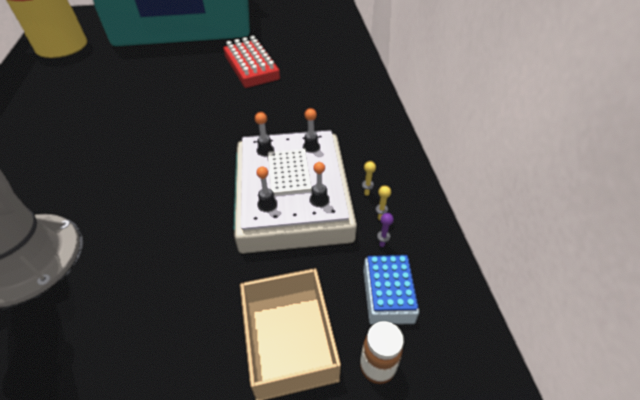

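```bash
python3 - <<'E'
from h import *
P={'FL':((260.2,117.1),(228.8,243.1)),'FR':((262.1,172.4),(313,244.2)),'BL':((310.2,113.5),(229.9,188.8)),'BR':((318.8,167.7),(314,189.5))}
for k,(s,t) in P.items():
    A=[];b=[];L=[]
    for n,p in(('side',s),('top',t)):
        o,d=ray(n,*p);d/=np.linalg.norm(d);M=np.eye(3)-np.outer(d,d);A.append(M);b.append(M@o);L.append((o,d))
    X=np.linalg.lstsq(np.vstack(A),np.hstack(b),rcond=None)[0]
    print(k,X.round(4),[ (np.linalg.norm(np.cross(d,X-o))*1e3).round(1) for o,d in L],[atz(n,*p,.179).round(4)[:2] for n,p in(('side',s),('top',t))])
for p in((381,207),(464,199),(469,259),(388,266),(424.5,233)):print('tub',atz('top',*p,.075).round(3))
for p in((446,170),(460,165)):print('jar',atz('top',*p,.12).round(3))
for p in((370,130),(422,134),(418,169),(368,164)):print('tip',atz('top',*p,.061).round(3))
for p in((217,165),(343,165),(343,272),(215,272)):print('shk',atz('top',*p,.08).round(3))
for p in((280,139),(315,132),(347,138)):print('dec',atz('top',*p,.06).round(3))
E
```

```text
FL [0.5293 0.1697 0.1831] [np.float64(1.4), np.float64(1.4)] [array([0.5276, 0.1753]), array([0.5305, 0.1708])]
FR [0.5248 0.0021 0.1778] [np.float64(0.9), np.float64(0.9)] [array([0.524 , 0.0008]), array([0.5257, 0.002 ])]
BL [0.6387 0.1679 0.1821] [np.float64(0.8), np.float64(0.8)] [array([0.6384, 0.172 ]), array([0.6399, 0.1687])]
BR [ 0.6346 -0.0015  0.1785] [np.float64(1.0), np.float64(1.0)] [array([ 0.6336, -0.0022]), array([ 0.6356, -0.0016])]
tub [ 0.603 -0.152  0.075]
tub [ 0.619 -0.345  0.075]
tub [ 0.481 -0.351  0.075]
tub [ 0.469 -0.164  0.075]
tub [ 0.542 -0.25   0.075]
jar [ 0.68  -0.291  0.12 ]
jar [ 0.691 -0.322  0.12 ]
tip [ 0.787 -0.133  0.061]
tip [ 0.776 -0.257  0.061]
tip [ 0.692 -0.244  0.061]
tip [ 0.706 -0.126  0.061]
shk [0.706 0.224 0.08 ]
shk [ 0.701 -0.066  0.08 ]
shk [ 0.458 -0.062  0.08 ]
shk [0.462 0.227 0.08 ]
dec [0.769 0.08  0.06 ]
dec [ 0.785 -0.003  0.06 ]
dec [ 0.769 -0.078  0.06 ]
```

Request:
drive_tool([
  [0.5, [0, 0, 60], 0],
  [0.5, [40, 40, 98], -5],
  [0.5, [80, 75, 98], -10],
  [0.5, [120, 110, 98], -15],
  [0.5, [160, 145, 98], -19.3],
  [0.5, [200, 185, 98], -19.3],
  [0.5, [235, 230, 98], -19.3],
  [0.5, [250, 290, 98], -19.3],
  [0.5, [265, 350, 98], -19.3],
  [0.5, [280, 410, 98], -19.3],
  [0.5, [295, 470, 98], -19.3],
  [0.5, [305, 530, 98], -19.3],
])

```text
t: 1.6
eef_pos: [0.5199, -0.0815, 0.2992]
tool_rot: [180.0, -0.0, -90.0]
contact_force: [0.6, 0.5, -0.2]
opening: 0.0426
```

Request:
drive_tool([
  [0.5, [5, 60, 0], 0],
  [0.5, [5, 86, -20], 0],
  [0.5, [5, 86, -60], 0],
  [0.5, [5, 86, -60], 0],
  [0.5, [5, 86, -60], 0],
  [0.5, [5, 86, -60], 0],
])

```text
t: 2.35
eef_pos: [0.526, 0.002, 0.2413]
tool_rot: [-179.8, -0.0, -90.1]
contact_force: [0.8, -0.2, 0.9]
opening: 0.0424
```

Request:
drive_tool([
  [0.5, [0, 0, -25], 0],
  [0.5, [0, 0, -50], 0],
  [0.5, [0, 0, -73], 0],
  [0.5, [0, 0, -73], 0],
  [0.5, [0, 0, -73], 0],
])

```text
t: 2.98
eef_pos: [0.526, 0.0024, 0.1681]
tool_rot: [-179.9, -0.0, -90.0]
contact_force: [-0.1, 0.8, 0.3]
opening: 0.043
```

```bash
python3 - <<'E'
from h import *
im=snap('side','a'); print(sense()['eef_pos'],sense()['contact_force'])
a=cv2.resize(im[100:250,190:390],None,fx=4,fy=4,interpolation=cv2.INTER_CUBIC); cv2.imwrite('pics/a1.png',a[:,:,::-1])
E
```

```text
[0.52614559 0.00247306 0.16821719] [-0.18361858 -0.93608115 -0.86556044]
```

View pics/a1.png

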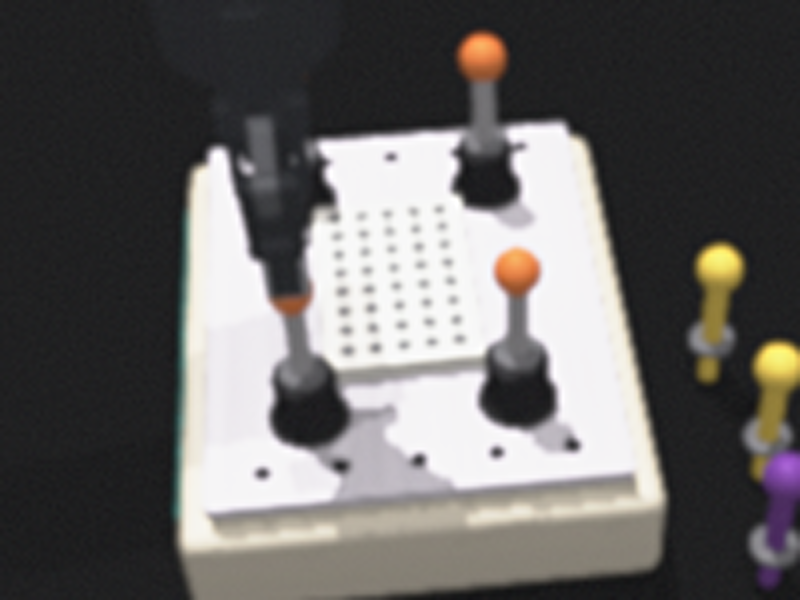

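The crop shows the front-right ball (crop about 290,300) between the open pads. Next I feel it with small steps in +y.

Request:
drive_tool([
  [0.5, [0, 3, 0], 0],
  [0.5, [0, 6, 0], 0],
  [0.5, [0, 6, 0], 0],
  [0.5, [0, 6, 0], 0],
])

```text
t: 3.52
eef_pos: [0.5248, 0.0085, 0.1666]
tool_rot: [-180.0, -0.0, -90.0]
contact_force: [-0.2, -0.7, -0.1]
opening: 0.0431
```

Request:
drive_tool([
  [0.5, [0, 1, 0], 0],
  [0.5, [0, 1, 0], 0],
  [0.5, [0, 1, 0], 0],
])

```text
t: 3.9
eef_pos: [0.5248, 0.0095, 0.1665]
tool_rot: [180.0, -0.0, -90.0]
contact_force: [-0.6, 0.5, 0.0]
opening: 0.0422
```

Request:
drive_tool([
  [0.5, [0, 1, 0], 0],
  [0.5, [0, 1, 0], 0],
  [0.5, [0, 1, 0], 0],
])

```text
t: 4.28
eef_pos: [0.5249, 0.0105, 0.1666]
tool_rot: [-180.0, -0.0, -90.0]
contact_force: [-0.7, -0.1, 0.5]
opening: 0.0428
```

Request:
drive_tool([
  [0.5, [0, 1, 0], 0],
  [0.5, [0, 1, 0], 0],
  [0.5, [0, 1, 0], 0],
])

```text
t: 4.65
eef_pos: [0.5248, 0.0115, 0.1665]
tool_rot: [180.0, -0.0, -90.0]
contact_force: [-0.5, -0.2, 0.4]
opening: 0.0428
```

Request:
drive_tool([
  [0.5, [0, 1, 0], 0],
  [0.5, [0, 1, 0], 0],
  [0.5, [0, 1, 0], 0],
])

```text
t: 5.03
eef_pos: [0.5248, 0.0125, 0.1665]
tool_rot: [-180.0, -0.0, -90.0]
contact_force: [0.2, -0.2, -0.3]
opening: 0.0426
```

Request:
drive_tool([
  [0.5, [0, 1, 0], 0],
  [0.5, [0, 1, 0], 0],
  [0.5, [0, 1, 0], 0],
])

```text
t: 5.4
eef_pos: [0.5248, 0.0135, 0.1666]
tool_rot: [180.0, -0.0, -90.0]
contact_force: [0.5, 0.9, -0.4]
opening: 0.0425
```

Request:
drive_tool([
  [0.5, [0, 1, 0], 0],
  [0.5, [0, 1, 0], 0],
  [0.5, [0, 1, 0], 0],
])

```text
t: 5.78
eef_pos: [0.5249, 0.0145, 0.1666]
tool_rot: [-180.0, -0.0, -90.0]
contact_force: [-0.2, -0.3, 0.1]
opening: 0.043
```

```bash
python3 - <<'E'
from h import *
im=snap('side','b'); im2=snap('top','bt'); print(sense()['contact_force'])
a0=cv2.imread('pics/a.png')[:,:,::-1]
c=[cv2.resize(x[140:215,230:300],None,fx=5.5,fy=7,interpolation=cv2.INTER_CUBIC) for x in(a0,im)]
cv2.imwrite('pics/b1.png',np.hstack(c)[:,:,::-1])
E
```

```text
[ 0.12897423 -0.28208103 -0.00290447]
```

View pics/b1.png

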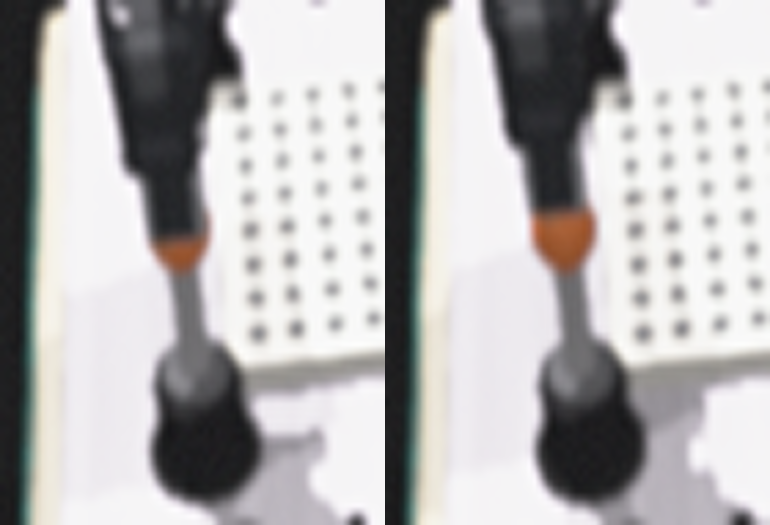

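The two crops (before on the left, now on the right) show the post has not moved and the pad is not yet at the ball. I keep stepping.

Request:
drive_tool([
  [0.5, [0, 1, 0], 0],
  [0.5, [0, 1, 0], 0],
  [0.5, [0, 1, 0], 0],
])

```text
t: 6.25
eef_pos: [0.5249, 0.0155, 0.1666]
tool_rot: [-180.0, -0.0, -90.0]
contact_force: [-0.0, 0.1, 0.2]
opening: 0.0427
```

Request:
drive_tool([
  [0.5, [0, 1, 0], 0],
  [0.5, [0, 1, 0], 0],
  [0.5, [0, 1, 0], 0],
])

```text
t: 6.62
eef_pos: [0.5248, 0.0165, 0.1665]
tool_rot: [180.0, -0.0, -90.0]
contact_force: [0.8, 1.0, 0.2]
opening: 0.0427
```

```bash
python3 - <<'E'
from h import *
for y0 in (.0024,.0145):
  for dy in(-.036,-.021,.021,.036):
    for z in(.160,.172): print(y0,dy,z,proj('side',[.525,y0+dy,z]).round(1))
print('ball',proj('side',[.525,.002,.179]).round(1),sense())
E
```

```text
0.0024 -0.036 0.16 [264.5 192.1]
0.0024 -0.036 0.172 [263.8 187.8]
0.0024 -0.021 0.16 [264.1 186.4]
0.0024 -0.021 0.172 [263.5 182.1]
0.0024 0.021 0.16 [263.1 171.2]
0.0024 0.021 0.172 [262.5 166.9]
0.0024 0.036 0.16 [262.8 166.1]
0.0024 0.036 0.172 [262.1 161.7]
0.0145 -0.036 0.16 [264.2 187.5]
0.0145 -0.036 0.172 [263.5 183.2]
0.0145 -0.021 0.16 [263.9 181.9]
0.0145 -0.021 0.172 [263.2 177.6]
0.0145 0.021 0.16 [262.9 167. ]
0.0145 0.021 0.172 [262.2 162.7]
0.0145 0.036 0.16 [262.5 162. ]
0.0145 0.036 0.172 [261.9 157.6]
ball [262.6 171.9] {'t': 6.625, 'joints': array([  11.33615877,   12.6932705 ,  -20.55882661,  107.02035349,
          5.06153494,   61.16845039, -101.20316459]), 'joint_velocities': array([ 0.04036276,  0.11019055, -0.00495123, -0.06574216, -0.00450415,
       -0.1086021 , -0.04018623]), 'joint_efforts': array([-2.21456325e-02, -3.53819704e+01, -1.55711140e+00, -2.37708557e+01,
        8.69246316e-03,  5.22562277e-04, -1.55431344e-04]), 'eef_pos': array([0.52484792, 0.01648315, 0.16651478]), 'tool_rot': array([ 1.79998321e+02, -7.60515232e-03, -8.99963424e+01]), 'contact_force': array([0.83433298, 1.02355618, 0.16712   ]), 'wrist_torque': array([-0.01158425, -0.00450059,  0.02932302]), 'opening': 0.04267953730409895}
```

```bash
python3 - <<'E'
from h import *
t=cv2.imread('pics/bt.png'); s=snap('side','c')[:,:,::-1]
r=lambda x,f:cv2.resize(x,None,fx=f,fy=f,interpolation=cv2.INTER_CUBIC)
A=r(t[140:290,230:362],3); B=r(s[90:240,200:332],3)
cv2.imwrite('pics/c1.png',np.hstack([A,B]))
E
```

```text
(no output)
```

View pics/c1.png

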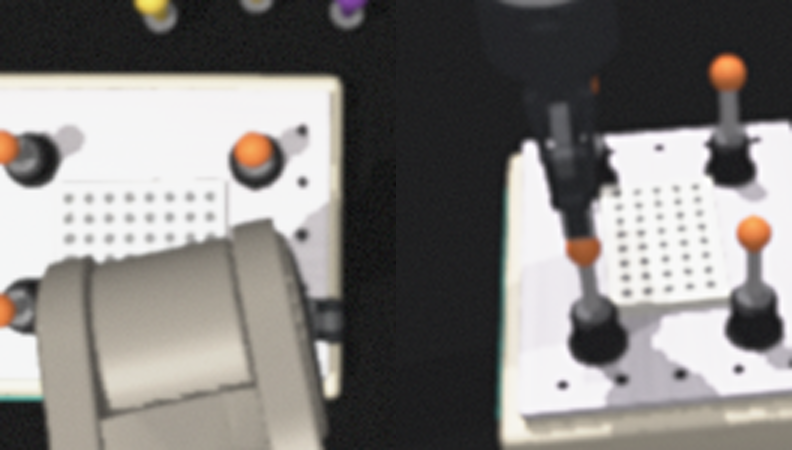

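Request:
drive_tool([
  [0.5, [0, -7, 0], 0],
  [0.5, [0, -14, 0], 0],
  [0.5, [0, -14, 0], 0],
  [0.5, [0, -14, 0], 0],
  [0.5, [0, -14, -6], 0],
  [0.5, [0, -14, -12], 0],
  [0.5, [0, -14, -12], 0],
  [0.5, [0, -14, -12], 0],
])

```text
t: 7.68
eef_pos: [0.5248, 0.0026, 0.1545]
tool_rot: [180.0, -0.0, -90.0]
contact_force: [0.2, 0.7, -0.0]
opening: 0.0425
```

```bash
python3 - <<'E'
from h import *
r=lambda x,f:cv2.resize(x,None,fx=f,fy=f,interpolation=cv2.INTER_CUBIC)
s=snap('side','d');t=snap('top','d_t'); S=sense(); print(S['eef_pos'],S['contact_force'],S['opening'])
for f in('a','b','c','d'):
    im=cv2.imread(f'pics/{f}.png'); m=cv2.inRange(cv2.cvtColor(im,cv2.COLOR_BGR2HSV),(3,150,80),(18,255,255))[160:185,250:275]
    print(f,np.flatnonzero(m.any(1))+160,(m>0).sum())
A=r(t[190:290,300:420],3.3);B=r(s[110:210,210:330],3.3)
cv2.imwrite('pics/d1.png',np.hstack([A,B])[:,:,::-1])
E
```

```text
[0.52500128 0.00252615 0.15470797] [0.63941037 0.30893723 0.27560384] 0.04269660982961698
a [175 176 177] 12
b [171 172 173 174 175 176 177] 47
c [170 171 172 173 174 175 176 177] 52
d [] 0
```

View pics/d1.png

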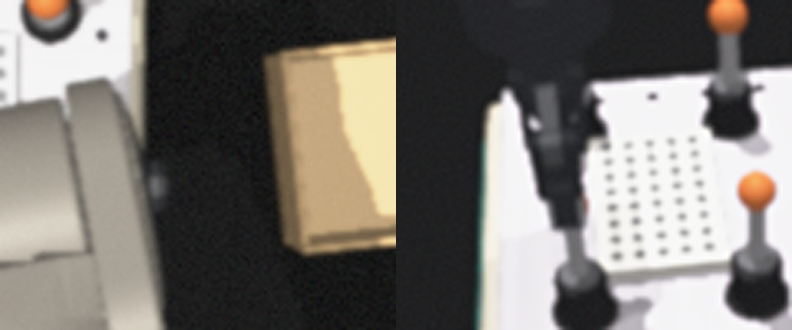

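Side crop: the fingertip now ends at about row 179, lower on the ball. It stands higher than the nominal geometry suggests, so my earlier pushes passed above the ball. I go 10 mm lower and feel again.

Request:
drive_tool([
  [0.5, [0, 0, -10], 0],
  [0.5, [0, 0, -10], 0],
  [0.5, [0, 3, -10], 0],
  [0.5, [0, 5, -10], 0],
  [0.5, [0, 5, -10], 0],
  [0.5, [0, 5, -10], 0],
])

```text
t: 8.52
eef_pos: [0.5249, 0.0075, 0.1447]
tool_rot: [-180.0, -0.0, -90.0]
contact_force: [0.0, 0.1, -1.3]
opening: 0.0423
```

Request:
drive_tool([
  [0.5, [0, 1, 0], 0],
  [0.5, [0, 1, 0], 0],
  [0.5, [0, 1, 0], 0],
])

```text
t: 8.9
eef_pos: [0.5249, 0.0085, 0.1445]
tool_rot: [-180.0, -0.0, -90.0]
contact_force: [0.6, 0.0, -0.6]
opening: 0.0427
```

Request:
drive_tool([
  [0.5, [0, 1, 0], 0],
  [0.5, [0, 1, 0], 0],
  [0.5, [0, 1, 0], 0],
])

```text
t: 9.28
eef_pos: [0.5249, 0.0095, 0.1446]
tool_rot: [-180.0, -0.0, -90.0]
contact_force: [0.4, -0.3, 1.5]
opening: 0.0429
```

Request:
drive_tool([
  [0.5, [0, 1, 0], 0],
  [0.5, [0, 1, 0], 0],
  [0.5, [0, 1, 0], 0],
])

```text
t: 9.65
eef_pos: [0.5249, 0.0105, 0.1445]
tool_rot: [180.0, -0.0, -90.0]
contact_force: [-0.4, -0.1, 0.4]
opening: 0.043
```

Request:
drive_tool([
  [0.5, [0, 0.8, 0], 0],
  [0.5, [0, 0.8, 0], 0],
  [0.5, [0, 0.8, 0], 0],
])

```text
t: 10.02
eef_pos: [0.5249, 0.0112, 0.1446]
tool_rot: [-180.0, -0.0, -90.0]
contact_force: [0.0, -0.3, 0.1]
opening: 0.0428
```

Request:
drive_tool([
  [0.5, [0, 1, 0], 0],
  [0.5, [0, 1, 0], 0],
  [0.5, [0, 1, 0], 0],
])

```text
t: 10.4
eef_pos: [0.5249, 0.0118, 0.1446]
tool_rot: [-180.0, -0.0, -90.0]
contact_force: [-0.5, -1.9, -0.3]
opening: 0.0424
```

Request:
drive_tool([
  [0.5, [0, 1, 0], 0],
  [0.5, [0, 1, 0], 0],
  [0.5, [0, 1, 0], 0],
])

```text
t: 10.78
eef_pos: [0.5249, 0.0126, 0.1446]
tool_rot: [-180.0, -0.1, -90.0]
contact_force: [0.5, -4.1, 1.4]
opening: 0.0425
```

```bash
python3 - <<'E'
from h import *
r=lambda x,f:cv2.resize(x,None,fx=f,fy=f,interpolation=cv2.INTER_CUBIC)
s=snap('side','e'); F=[]
for i in range(6): camera('top') if 0 else None; 
S=sense(); print(S['eef_pos'],S['contact_force'],S['wrist_torque'])
d=cv2.imread('pics/d.png')
cv2.imwrite('pics/e1.png',np.hstack([r(x[130:215,230:300],5.6) for x in(d,s[:,:,::-1])]))
E
```

```text
[0.52490946 0.01270549 0.14462986] [ 0.17153338 -4.18440243  1.72133779] [-0.89680233  0.04738304 -0.029867  ]
```

View pics/e1.png

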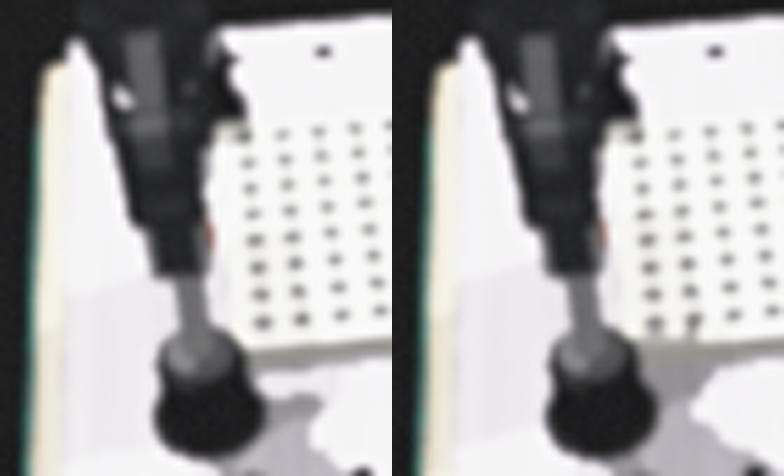

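Contact is now felt (−1.9 N, then −4.1 N), and the crops show the pad at ball height. One more small step tells firm from loose.

Request:
drive_tool([
  [0.5, [0, 0.7, 0], 0],
  [0.5, [0, 0.7, 0], 0],
  [0.5, [0, 0.7, 0], 0],
])

```text
t: 11.2
eef_pos: [0.5249, 0.0132, 0.1446]
tool_rot: [-180.0, -0.1, -90.0]
contact_force: [-0.3, -5.2, 2.1]
opening: 0.0427
```

FR exceeds what a loose post allows, so it is firm. Next is back-right.

Request:
drive_tool([
  [0.5, [0, -9, 0], 0],
  [0.5, [0, -9, 30], 0],
  [0.5, [0, -9, 60], 0],
  [0.5, [50, -9, 60], 0],
  [0.5, [110, -10, 60], 0],
  [0.5, [110, -10, 60], 0],
  [0.5, [110, -10, 60], 0],
  [0.5, [110, -10, 30], 0],
  [0.5, [110, -10, 0], 0],
  [0.5, [110, -10, -6], 0],
  [0.5, [110, -10, -6], 0],
  [0.5, [110, -10, -6], 0],
])

```text
t: 12.7
eef_pos: [0.6357, 0.0043, 0.1404]
tool_rot: [-179.8, 0.0, -90.0]
contact_force: [-0.4, 0.0, 0.4]
opening: 0.0427
```

Request:
drive_tool([
  [0.5, [0, 1.5, 0], 0],
  [0.5, [0, 1.5, 0], 0],
  [0.5, [0, 1.5, 0], 0],
])

```text
t: 13.08
eef_pos: [0.635, 0.0056, 0.1388]
tool_rot: [-180.0, -0.0, -90.0]
contact_force: [-0.1, 0.8, -0.4]
opening: 0.0426
```

Request:
drive_tool([
  [0.5, [0, 1, 0], 0],
  [0.5, [0, 1, 0], 0],
  [0.5, [0, 1, 0], 0],
])

```text
t: 13.45
eef_pos: [0.6348, 0.0065, 0.1385]
tool_rot: [180.0, -0.0, -90.0]
contact_force: [-0.1, -0.1, 0.2]
opening: 0.0429
```

Request:
drive_tool([
  [0.5, [0, 1, 0], 0],
  [0.5, [0, 1, 0], 0],
  [0.5, [0, 1, 0], 0],
])

```text
t: 13.82
eef_pos: [0.6348, 0.0075, 0.1385]
tool_rot: [180.0, -0.0, -90.0]
contact_force: [0.2, 0.1, 0.5]
opening: 0.0427
```

Request:
drive_tool([
  [0.5, [0, 1, 0], 0],
  [0.5, [0, 1, 0], 0],
  [0.5, [0, 1, 0], 0],
])

```text
t: 14.2
eef_pos: [0.6348, 0.0084, 0.1386]
tool_rot: [-180.0, -0.0, -90.0]
contact_force: [-0.5, 0.4, -0.9]
opening: 0.0428
```

Request:
drive_tool([
  [0.5, [0, 0.8, 0], 0],
  [0.5, [0, 0.8, 0], 0],
  [0.5, [0, 0.8, 0], 0],
])

```text
t: 14.58
eef_pos: [0.6349, 0.0093, 0.1385]
tool_rot: [-180.0, -0.0, -90.0]
contact_force: [-0.4, -0.3, -0.1]
opening: 0.0426
```

Request:
drive_tool([
  [0.5, [0, 0.8, 0], 0],
  [0.5, [0, 0.8, 0], 0],
  [0.5, [0, 0.8, 0], 0],
])

```text
t: 14.95
eef_pos: [0.6348, 0.0101, 0.1385]
tool_rot: [180.0, -0.0, -90.0]
contact_force: [0.5, -1.2, -0.8]
opening: 0.0427
```

Request:
drive_tool([
  [0.5, [0, 0.8, 0], 0],
  [0.5, [0, 0.8, 0], 0],
  [0.5, [0, 0.8, 0], 0],
])

```text
t: 15.32
eef_pos: [0.6348, 0.0109, 0.1385]
tool_rot: [180.0, -0.0, -90.0]
contact_force: [-0.7, -0.3, -0.2]
opening: 0.0424
```

Request:
drive_tool([
  [0.5, [0, 0.8, 0], 0],
  [0.5, [0, 0.8, 0], 0],
  [0.5, [0, 0.8, 0], 0],
])

```text
t: 15.7
eef_pos: [0.6348, 0.0117, 0.1386]
tool_rot: [-180.0, -0.0, -90.0]
contact_force: [0.3, -0.1, 0.5]
opening: 0.0426
```

Request:
drive_tool([
  [0.5, [0, 1, 0], 0],
  [0.5, [0, 1, 0], 0],
  [0.5, [0, 1, 0], 0],
])

```text
t: 16.08
eef_pos: [0.6348, 0.0127, 0.1386]
tool_rot: [-180.0, -0.0, -90.0]
contact_force: [-0.5, -0.7, 0.1]
opening: 0.0422
```

```bash
python3 - <<'E'
from h import *
r=lambda x,f:cv2.resize(x,None,fx=f,fy=f,interpolation=cv2.INTER_CUBIC)
s=snap('side','f'); S=sense(); print(S['eef_pos'],S['contact_force'],S['wrist_torque'])
d=cv2.imread('pics/e.png')
cv2.imwrite('pics/f1.png',np.hstack([r(x[140:215,285:355],5.6) for x in(d,s[:,:,::-1])]))
E
```

```text
[0.63484939 0.01267728 0.13854953] [ 0.15577462 -0.39211281 -0.36809974] [-0.01696458  0.00201717  0.00824131]
```

View pics/f1.png

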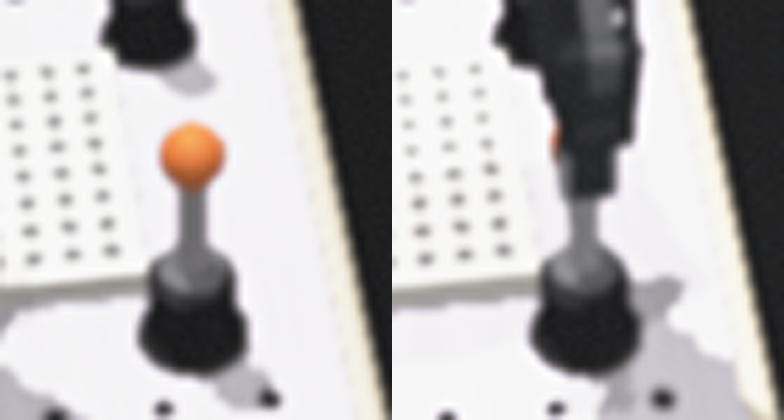

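The back-right ball sliver sits about 2–3 px higher than before (crop 554,140), with near-zero force, which suggests it rocked. Next is back-left, with a check of BR once it is uncovered.

Request:
drive_tool([
  [0.5, [0, -6, 0], 0],
  [0.5, [0, -6, 30], 0],
  [0.5, [0, -6, 60], 0],
  [0.5, [1, 50, 60], 0],
  [0.5, [2, 110, 60], 0],
  [0.5, [4, 160, 60], 0],
  [0.5, [4, 160, 60], 0],
  [0.5, [4, 160, 60], 0],
  [0.5, [4, 160, 30], 0],
  [0.5, [4, 160, 0], 0],
  [0.5, [4, 160, 0], 0],
  [0.5, [4, 160, 0], 0],
])

```text
t: 17.62
eef_pos: [0.6399, 0.1715, 0.1398]
tool_rot: [-179.9, -0.0, -90.1]
contact_force: [0.3, 0.4, 0.4]
opening: 0.0426
```

```bash
python3 - <<'E'
from h import *
for n in('side','top'):
    im=snap(n,n+'g'); hsv=cv2.cvtColor(im,cv2.COLOR_RGB2HSV)
    k,l,s,c=cv2.connectedComponentsWithStats(cv2.inRange(hsv,(5,170,120),(18,255,255)))
    for i in range(1,k):
        if s[i,4]>5: print(n,s[i],c[i].round(1))
E
```

```text
side [255 112  11  10  79] [260.3 117.1]
side [315 163   9   9  67] [318.9 167. ]
side [258 168   9   9  65] [262.  171.9]
top [309 185  11  10  77] [313.8 189.5]
top [225 239   9   9  59] [229.4 243. ]
top [308 240  11  10  89] [312.9 244.4]
```

Request:
drive_tool([
  [0.5, [0, 1.5, 0], 0],
  [0.5, [0, 1.5, 0], 0],
  [0.5, [0, 1.5, 0], 0],
])

```text
t: 18.1
eef_pos: [0.6389, 0.1744, 0.1388]
tool_rot: [-180.0, -0.0, -90.0]
contact_force: [-0.2, -0.0, -0.6]
opening: 0.0425
```

Request:
drive_tool([
  [0.5, [0, 1, 0], 0],
  [0.5, [0, 1, 0], 0],
  [0.5, [0, 1, 0], 0],
])

```text
t: 18.48
eef_pos: [0.6388, 0.1752, 0.1385]
tool_rot: [180.0, -0.0, -90.0]
contact_force: [0.0, -0.4, -0.2]
opening: 0.0429
```

Request:
drive_tool([
  [0.5, [0, 1, 0], 0],
  [0.5, [0, 1, 0], 0],
  [0.5, [0, 1, 0], 0],
])

```text
t: 18.85
eef_pos: [0.6388, 0.1762, 0.1385]
tool_rot: [180.0, -0.0, -90.0]
contact_force: [0.5, 1.3, 0.2]
opening: 0.0431
```

Request:
drive_tool([
  [0.5, [0, 1, 0], 0],
  [0.5, [0, 1, 0], 0],
  [0.5, [0, 1, 0], 0],
])

```text
t: 19.23
eef_pos: [0.6388, 0.1772, 0.1385]
tool_rot: [180.0, -0.0, -90.0]
contact_force: [0.1, -0.0, -0.8]
opening: 0.0424
```

Request:
drive_tool([
  [0.5, [0, 0.8, 0], 0],
  [0.5, [0, 0.8, 0], 0],
  [0.5, [0, 0.8, 0], 0],
])

```text
t: 19.6
eef_pos: [0.6388, 0.178, 0.1385]
tool_rot: [180.0, -0.0, -90.0]
contact_force: [-0.1, 0.0, -0.1]
opening: 0.0427
```

Request:
drive_tool([
  [0.5, [0, 0.8, 0], 0],
  [0.5, [0, 0.8, 0], 0],
  [0.5, [0, 0.8, 0], 0],
])

```text
t: 19.98
eef_pos: [0.6389, 0.1785, 0.1386]
tool_rot: [-180.0, -0.0, -90.0]
contact_force: [0.6, -0.6, -0.4]
opening: 0.0424
```

Request:
drive_tool([
  [0.5, [0, 0.8, 0], 0],
  [0.5, [0, 0.8, 0], 0],
  [0.5, [0, 0.8, 0], 0],
])

```text
t: 20.35
eef_pos: [0.6389, 0.1791, 0.1385]
tool_rot: [180.0, -0.0, -90.0]
contact_force: [-0.1, -1.4, 0.4]
opening: 0.0426
```

Request:
drive_tool([
  [0.5, [0, 0.6, 0], 0],
  [0.5, [0, 0.6, 0], 0],
  [0.5, [0, 0.6, 0], 0],
])

```text
t: 20.72
eef_pos: [0.639, 0.1796, 0.1386]
tool_rot: [-180.0, -0.0, -90.0]
contact_force: [-0.2, -3.0, 1.1]
opening: 0.0429
```

Request:
drive_tool([
  [0.5, [0, 0.9, 0], 0],
  [0.5, [0, 0.9, 0], 0],
  [0.5, [0, 0.9, 0], 0],
])

```text
t: 21.1
eef_pos: [0.639, 0.1804, 0.1386]
tool_rot: [-180.0, -0.1, -90.0]
contact_force: [-0.8, -6.0, 1.8]
opening: 0.0426
```

BL is firm (6 N). By elimination BR and FL are loose. I feel FL briefly to confirm before gripping it.

Request:
drive_tool([
  [0.5, [0, -8, 0], 0],
  [0.5, [0, -8, 30], 0],
  [0.5, [0, -8, 60], 0],
  [0.5, [-50, -7, 60], 0],
  [0.5, [-110, -7, 60], 0],
  [0.5, [-110, -7, 60], 0],
  [0.5, [-110, -7, 60], 0],
  [0.5, [-110, -7, 30], 0],
  [0.5, [-110, -7, 0], 0],
  [0.5, [-110, -7, 0], 0],
  [0.5, [-110, -7, 0], 0],
  [0.5, [-110, -5, 0], 0],
])

```text
t: 22.6
eef_pos: [0.5303, 0.1767, 0.14]
tool_rot: [-179.8, 0.1, -90.0]
contact_force: [-0.2, 0.8, 0.1]
opening: 0.0426
```

Request:
drive_tool([
  [0.5, [0, 1.5, 0], 0],
  [0.5, [0, 1.5, 0], 0],
  [0.5, [0, 2.5, 0], 0],
  [0.5, [0, 2.5, 0], 0],
])

```text
t: 23.1
eef_pos: [0.5288, 0.1787, 0.1386]
tool_rot: [-180.0, -0.0, -90.0]
contact_force: [-0.1, -0.2, 0.0]
opening: 0.0425
```

Request:
drive_tool([
  [0.5, [0, 1, 0], 0],
  [0.5, [0, 1, 0], 0],
  [0.5, [0, 1, 0], 0],
])

```text
t: 23.48
eef_pos: [0.5288, 0.1796, 0.1385]
tool_rot: [180.0, -0.0, -90.0]
contact_force: [0.4, 0.1, 0.2]
opening: 0.0431
```

Request:
drive_tool([
  [0.5, [0, 1, 0], 0],
  [0.5, [0, 1, 0], 0],
  [0.5, [0, 1, 0], 0],
])

```text
t: 23.85
eef_pos: [0.5289, 0.1806, 0.1386]
tool_rot: [-180.0, -0.0, -90.0]
contact_force: [0.2, -0.7, -0.6]
opening: 0.0429
```

Request:
drive_tool([
  [0.5, [0, 0.8, 0], 0],
  [0.5, [0, 0.8, 0], 0],
  [0.5, [0, 0.8, 0], 0],
])

```text
t: 24.22
eef_pos: [0.5288, 0.1813, 0.1385]
tool_rot: [180.0, -0.0, -90.0]
contact_force: [0.2, -0.2, -0.3]
opening: 0.0426
```

Request:
drive_tool([
  [0.5, [0, 0.8, 0], 0],
  [0.5, [0, 0.8, 0], 0],
  [0.5, [0, 0.8, 0], 0],
])

```text
t: 24.6
eef_pos: [0.5288, 0.1822, 0.1385]
tool_rot: [180.0, -0.0, -90.0]
contact_force: [0.2, -0.6, 0.7]
opening: 0.0427
```

Request:
drive_tool([
  [0.5, [0, 0.8, 0], 0],
  [0.5, [0, 0.8, 0], 0],
  [0.5, [0, 0.8, 0], 0],
])

```text
t: 24.98
eef_pos: [0.5288, 0.183, 0.1386]
tool_rot: [180.0, -0.0, -90.0]
contact_force: [0.7, -0.9, -0.2]
opening: 0.0426
```

Request:
drive_tool([
  [0.5, [0, 0.8, 0], 0],
  [0.5, [0, 0.8, 0], 0],
  [0.5, [0, 0.8, 0], 0],
])

```text
t: 25.35
eef_pos: [0.5288, 0.1838, 0.1385]
tool_rot: [-180.0, -0.0, -90.0]
contact_force: [0.8, -0.4, 0.2]
opening: 0.0428
```

Request:
drive_tool([
  [0.5, [0, 0.8, 0], 0],
  [0.5, [0, 0.8, 0], 0],
  [0.5, [0, 0.8, 0], 0],
])

```text
t: 25.72
eef_pos: [0.5288, 0.1845, 0.1385]
tool_rot: [180.0, -0.0, -90.0]
contact_force: [-0.6, -0.9, -0.3]
opening: 0.0429
```

FL moves more than 4 mm past contact under 1 N, so it is loose. Centre on it and grip.

Request:
drive_tool([
  [0.5, [0, -7, 0], 0],
  [0.5, [0, -14, 0], 0],
  [0.5, [0, -14, -3], 0],
  [0.5, [0, -14, -3], 0],
  [0.4, [0, -14, -3], 0],
  [0.3, [0, -14, -3], 0],
  [0.2, [0, -14, -3], 0],
  [0.1, [0, -14, -3], 0],
  [0.1, [0, -14, -3], 0],
  [0.1, [0, -14, -3], 0],
], force=30)

```text
t: 26.98
eef_pos: [0.529, 0.1709, 0.1357]
tool_rot: [-180.0, 0.0, -90.0]
contact_force: [0.2, 0.9, 2.4]
opening: 0.0227
```

```bash
python3 - <<'E'
from h import *
r=lambda x,f:cv2.resize(x,None,fx=f,fy=f,interpolation=cv2.INTER_CUBIC)
s=snap('side','k'); S=sense(); print(S['eef_pos'],S['contact_force'],S['opening'])
cv2.imwrite('pics/k1.png',r(s[70:180,210:350],4)[:,:,::-1])
E
```

```text
[0.52900231 0.17082746 0.13573712] [-0.40913343  0.2468663   2.66449287] 0.022587515103388654
```

View pics/k1.png

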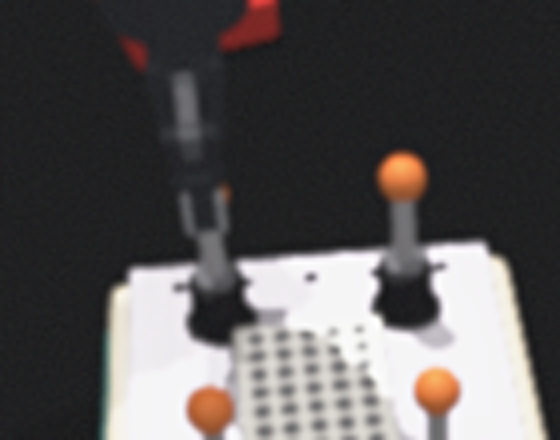

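The pads enclose the front-left ball (tip below the ball at about crop 205,230). Lift gently.

Request:
drive_tool([
  [0.1, [0, 0, 6], 0],
  [0.1, [0, 0, 14], 0],
  [0.1, [0, 0, 24], 0],
  [0.1, [0, 0, 40], 0],
  [0.1, [0, 0, 60], 0],
  [0.1, [0, 0, 60], 0],
], force=40)

```text
t: 27.78
eef_pos: [0.5304, 0.1713, 0.198]
tool_rot: [-179.7, 0.1, -90.0]
contact_force: [0.3, -0.2, -0.9]
opening: 0.0224
```

```bash
python3 - <<'E'
from h import *
r=lambda x,f:cv2.resize(x,None,fx=f,fy=f,interpolation=cv2.INTER_CUBIC)
s=snap('side','l'); S=sense(); print(S['eef_pos'],S['contact_force'],S['opening'])
cv2.imwrite('pics/l1.png',r(s[20:190,200:350],4)[:,:,::-1])
E
```

```text
[0.52942812 0.17083394 0.19661225] [-1.31800731 -0.5397112  -1.24661664] 0.022649871643739366
```

View pics/l1.png

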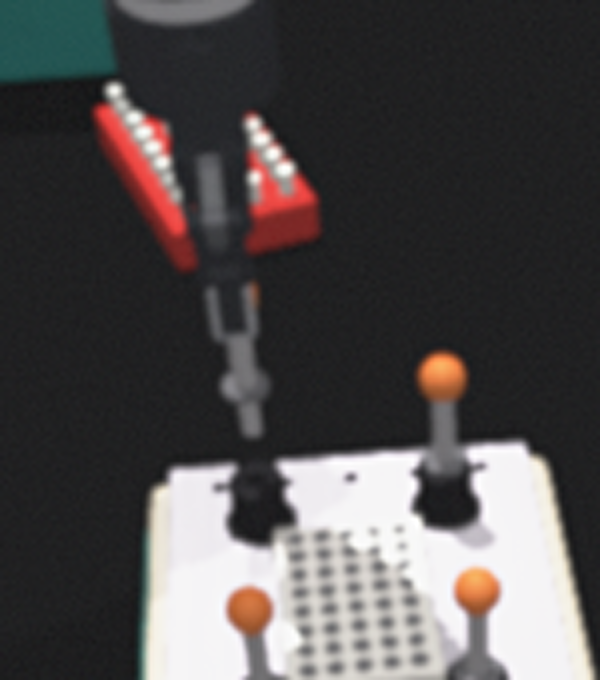

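The front-left post is out: its stem end (crop 255,435) clears the socket. Carry it to the tub above the other balls.

Request:
drive_tool([
  [0.1, [0, 0, 40], 0],
  [0.1, [0, 0, 78], 0],
  [0.1, [0, -25, 80], 0],
  [0.1, [0, -70, 80], 0],
  [0.1, [2, -120, 80], 0],
  [0.1, [4, -170, 80], 0],
  [0.1, [6, -220, 80], 0],
  [0.1, [8, -270, 80], 0],
  [0.1, [10, -320, 80], 0],
  [0.1, [13, -365, 80], 0],
  [0.1, [13, -392, 80], 0],
  [0.1, [13, -401, 80], 0],
])

```text
t: 29.32
eef_pos: [0.5408, -0.2324, 0.2743]
tool_rot: [179.9, 0.0, -90.2]
contact_force: [0.3, 0.5, -1.3]
opening: 0.0221
```

Request:
drive_tool([
  [0.1, [0, 0, -30], 0],
  [0.1, [0, 0, -80], 0],
  [0.1, [0, 0, -130], 0],
  [0.1, [0, 0, -175], 0],
  [0.1, [0, 0, -205], 0],
  [0.1, [0, 0, -215], 0],
  [0.1, [0, 0, -215], 0],
])

```text
t: 30.2
eef_pos: [0.542, -0.2295, 0.0605]
tool_rot: [180.0, 0.0, -89.9]
contact_force: [0.3, -0.8, -0.2]
opening: 0.0221
```

Request:
drive_tool([
  [0.3, [0, 0, 0], 0],
  [0.5, [0, 0, 0], 0],
  [0.5, [0, 0, 0], 0],
  [0.5, [0, 0, 20], 0],
  [0.5, [0, 0, 70], 0],
  [0.5, [0, 0, 130], 0],
  [0.5, [0, 0, 170], 0],
  [0.5, [25, 50, 175], 0],
  [0.5, [50, 105, 175], 0],
  [0.5, [70, 160, 175], 0],
  [0.5, [85, 205, 175], 0],
  [0.5, [93, 230, 175], 0],
])

```text
t: 31.7
eef_pos: [0.6353, 0.0036, 0.2359]
tool_rot: [-180.0, 0.1, -89.8]
contact_force: [0.8, -0.5, -0.3]
opening: 0.0428
```

Request:
drive_tool([
  [0.5, [0, 0, 0], 0],
  [0.5, [0, 0, 0], 0],
  [0.5, [0, 0, -40], 0],
  [0.5, [0, 0, -80], 0],
  [0.5, [0, 0, -98], 0],
  [0.5, [0, 0, -98], 0],
  [0.5, [0, 0, -98], 0],
])

```text
t: 32.58
eef_pos: [0.6362, -0.0009, 0.1394]
tool_rot: [-179.8, -0.0, -90.0]
contact_force: [0.4, 0.3, 0.5]
opening: 0.0426
```

```bash
python3 - <<'E'
from h import *
r=lambda x,f:cv2.resize(x,None,fx=f,fy=f,interpolation=cv2.INTER_CUBIC)
s=snap('side','m'); S=sense(); print(S['eef_pos'],S['contact_force'],S['opening'])
cv2.imwrite('pics/m1.png',r(s[130:400,220:400],2.2)[:,:,::-1])
E
```

```text
[ 6.36292235e-01 -6.26337500e-04  1.39592753e-01] [0.73717672 0.65244792 0.13148293] 0.04261899852453102
```

View pics/m1.png

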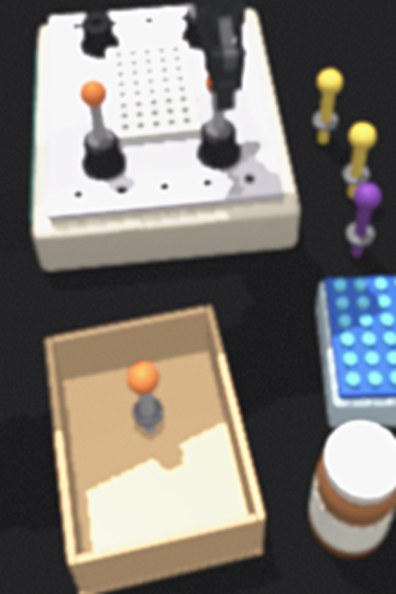

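The first post is in the tub (crop 145,390). The gripper straddles the back-right ball, so grip and lift.

Request:
drive_tool([
  [0.5, [0, 0, -2], 0],
  [0.4, [0, 0, -2], 0],
  [0.3, [0, 0, -2], 0],
  [0.2, [0, 0, -2], 0],
  [0.1, [0, 0, -2], 0],
  [0.1, [0, 0, -2], 0],
  [0.1, [0, 0, -2], 0],
], force=30)

```text
t: 33.5
eef_pos: [0.6351, -0.0004, 0.1359]
tool_rot: [-180.0, -0.0, -90.0]
contact_force: [-1.0, 0.2, 2.6]
opening: 0.023
```

Request:
drive_tool([
  [0.1, [0, 0, 3], 0],
  [0.1, [0, 0, 3], 0],
], force=40)

```text
t: 33.75
eef_pos: [0.6345, -0.0004, 0.1382]
tool_rot: [180.0, -0.0, -90.0]
contact_force: [-0.4, -0.2, -0.6]
opening: 0.0224
```

Request:
drive_tool([
  [0.1, [0, 0, 20], 0],
  [0.1, [0, 0, 60], 0],
  [0.1, [0, 0, 100], 0],
  [0.1, [-20, -30, 105], 0],
  [0.1, [-45, -75, 105], 0],
  [0.1, [-65, -125, 105], 0],
  [0.1, [-80, -175, 105], 0],
  [0.1, [-88, -220, 105], 0],
  [0.1, [-90, -260, 105], 0],
  [0.1, [-90, -282, 105], 0],
  [0.1, [-90, -288, 105], 0],
  [0.1, [-90, -288, 105], 0],
])

```text
t: 35.25
eef_pos: [0.5454, -0.2867, 0.2433]
tool_rot: [180.0, 0.1, -89.9]
contact_force: [0.7, 0.1, -1.3]
opening: 0.0226
```

Request:
drive_tool([
  [0.1, [0, 0, -30], 0],
  [0.1, [0, 0, -80], 0],
  [0.1, [0, 0, -130], 0],
  [0.1, [0, 0, -160], 0],
  [0.1, [0, 0, -176], 0],
  [0.1, [0, 0, -184], 0],
  [0.1, [0, 0, -184], 0],
  [0.1, [0, 0, -184], 0],
])

```text
t: 36.25
eef_pos: [0.5459, -0.2888, 0.0609]
tool_rot: [-179.9, -0.1, -90.0]
contact_force: [0.9, 0.1, -0.9]
opening: 0.0223
```

Request:
drive_tool([
  [0.3, [0, 0, 0], 0],
  [0.45, [0, 0, 0], 0],
  [0.45, [0, 0, 0], 0],
  [0.45, [0, 0, 20], 0],
  [0.45, [0, 0, 70], 0],
  [0.45, [0, 0, 130], 0],
  [0.45, [0, 0, 190], 0],
  [0.45, [-20, -50, 190], 0],
  [0.45, [-45, -100, 190], 0],
  [0.45, [-70, -150, 190], 0],
  [0.45, [-70, -150, 190], 0],
  [0.45, [-70, -150, 190], 0],
])

```text
t: 37.75
eef_pos: [0.4751, -0.4379, 0.2494]
tool_rot: [-180.0, 0.0, -90.0]
contact_force: [-0.2, 0.2, -0.2]
opening: 0.0385
```

```bash
python3 - <<'E'
from h import *
r=lambda x,f:cv2.resize(x,None,fx=f,fy=f,interpolation=cv2.INTER_CUBIC)
s=snap('side','n');t=snap('top','nt'); S=sense(); print(S['t'],S['eef_pos'],S['contact_force'],S['opening'])
a=r(s[90:400,200:420],1.9); b=r(t[150:280,205:480],1.35); b=cv2.copyMakeBorder(b,0,a.shape[0]-b.shape[0],0,0,cv2.BORDER_CONSTANT)
cv2.imwrite('pics/n1.png',np.hstack([a,b])[:,:,::-1])
E
```

```text
37.85 [ 0.47613344 -0.4366597   0.24953091] [1.08966871 1.08525532 0.09680765] 0.03853228869250145
```

View pics/n1.png

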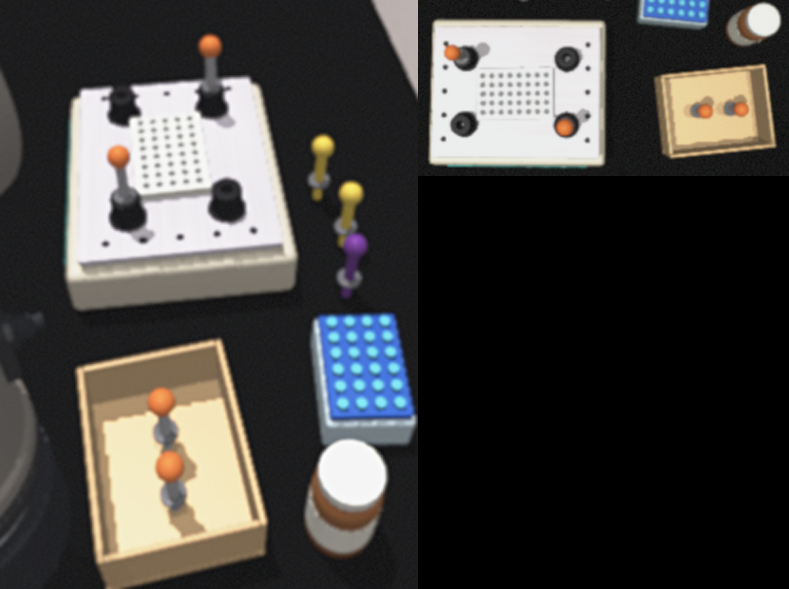

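Both loose posts are standing inside the tub (crop 165,415 and 170,480). FL and BR sockets are empty, FR and BL posts stand, and the rest looks undisturbed. The gripper is clear, so I hand in.

```bash
python3 -c "
from workcell import *
print(close_job())"
```

```text
the job is handed in; nothing more can be done
None
```

I pulled the two loose posts (front-left and back-right, seen from the robot) and put them in the tan repair tub. I then handed the job in at about 38 s.

- **Feeling the posts:** I pushed each ball in +y in small steps with one open pad.

| Post | Result | Peak push | Travel past contact |
|---|---|---|---|
| Front-right | firm | about 5 N | about 2 mm |
| Back-left | firm | about 6 N | about 2 mm |
| Front-left | loose | under 1 N | about 4 mm |
| Back-right | loose | about 1 N | about 4–5 mm |

- **Socket strain:** the highest reading was 6 N, against the 14 N that overstrains a socket. Both loose posts lifted out with no noticeable resistance.
- **Last pictures (37.9 s):** both pulled posts stand upright, unsupported, inside the tub. The two firm posts still stand in their sockets. The microplate, tip box, jar and coloured look-alikes show no visible change, and the gripper is clear of everything.

**Disagreements:**
- **Finger height:** in the camera pictures the fingertips sat roughly 30 mm higher than the stated tool geometry implies. My first front-right pushes therefore passed over the ball without touching it, and I went lower for the real tests and grasps.
- **Back-right check:** a picture taken after the push, once the ball was clear, did not settle whether it was loose. I relied on the low force, the two firm results and its free lift.

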